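Push the drill-bit case and the round tin home against the display rail

ROBOT

A 7-joint arm with a two-finger parallel gripper is mounted at the origin on the work surface. World frame = base frame: x ahead of the robot, y to its left, z up, the work surface at z = 0. Lengths are in m, angles in rad, forces in N, time in s.
With the tool pointing down it reaches from about 0.425 to 0.875 m from the base axis. Payload 4.7 kg.
Tool frame: the origin (TCP) lies midway between the tips of the shut fingers; the grasp point (between the pads) lies 19 mm behind it; z points along the fingers, y is the line along which they close (so a half turn about z gives the same grasp; the last joint's range is limited). The gripper opens to 85 mm and grips with 20 to 120 N. Pads are 22 mm wide; open, the fingers measure 114 mm over their backs; the gripper's body (76 mm by 85 mm) begins 54 mm behind the grasp point. The pads swing forward as they close: fully open they stand 13 mm farther back than shut.
Start: joints at [-1.212, 0.321, -0.07, 1.45, 0.023, 1.371, -0.057], TCP at [0.22, 0.612, 0.231] pointing down, gripper open.
Joint ranges: [-2.86, 2.86], [-0.3, 2.09], [-1.38, 1.24], [0.06, 2.45], [-1.56, 4.7], [0.09, 2.05], [-2.69, 2.69]. Speed limits (rad/s): [2.57, 2.57, 3.14, 3.14, 3.14, 3.14, 3.14].

INTERFACE

Orientations are given as a rotation vector (axis times angle).
In Python, from cell import robot gives the robot as it stands.
- The arm moves only by the shell command python3 -m handwheel 'ROWS'. ROWS is text: rows parted by semicolons, each of 7 numbers parted by spaces: the turn, a rotation vector about the world's x, y, z in rad, then the shift along the world's x, y, z in cm, then the closure, from 0 (fully open) to 1 (shut). In form: wx wy wz x y z hand; .... A call has 1 to 8 rows; each row is the pose to reach, as a shift and turn from the pose commanded when the call began; what a row does not reach only later rows make up. A row lasts 1/10 s, in which the tool goes at most 50 mm and 8.59 degrees, less where a joint would pass 70% of its speed; a pose out of reach is approached as far as the arm can. A call with a gripper value outside its range is refused whole. The fingers move at their own pace and stop on an object; the grip force is fixed at half the most. Time passes only in rows, so rows that repeat a pose let the fingers close. It gives the time, the measured TCP pose, the force and the opening at its end, in the units of the state.
- robot.sense(): the state, without advancing time (a new reading comes with each control period).
- robot.grab_frame(name): name is "side" or "top" or "wrist"; returns a dict with "color" (480x640x3 uint8, red, green, blue), "depth" (480x640 float32, m along the optical axis (not along the pixel's ray), 0 where there is no reading), "fx", "fy", "cx", "cy" (pixels), "pose" (4x4, takes a point from camera to world coordinates). Camera axes: x right, y down, z forward; pixel columns grow to the right and rows downward; lengths in m; the calibration is good to about 2 mm. A picture is of the moment at which its call begins.
- robot.job_done(): hands the job in, once; it reports no verdict.
The state is a dict: "time": time; "joint_pos": joint angles; "joint_velocities": joint speeds; "tau": joint torques, N m; "tcp_pos": TCP position; "tool_rot": TCP orientation; "wrist_force": force on the tool from outside, world axes, zero at the start; "ft_torque": the same for the moment, N m; "gripper_width": finger opening in m.
Only numpy, scipy, OpenCV 4.12 (cv2) and the standard library are available. Lean on these libraries where they do the work, as an engineer would, in place of code of your own. Each camera call takes 0.05 s, during which the arm holds its last target. There are 200 camera calls.

TASK

Tidy the stall's display by pushing only: slide the black drill-bit case along the table into the corner of the steel rail, so that it sits squarely against both the long strip and the end stop, and push the round lidded tin back until it touches the long strip, at any place along it. Do not lift or tip either of them, and leave the bowl and the other goods where they are.

Things in the scene. Friction and masses are not known exactly. Their poses are not given: they have to be found in the camera images.
- rail: Fixed dark steel angle: a long upright strip 40 mm high, with an end stop as high at its left (+y) end reaching 100 mm towards the robot. Origin: at table height on the strip's near face (towards the robot). x points away from the robot, square to the strip; y runs along it. Near face: plane x = 0, from y = -380 to +240 mm; the end stop's inner face: plane y = +240 mm.
- rail_corner (a point): The inside corner of the rail, at table height, where the strip's near face meets the end stop's inner face.
- case: Black plastic drill-bit case lying flat, a closed box: 90 mm (its x) by 130 mm (its y) by 45 mm high, about 0.5 kg. Origin: centre of its underside. It starts in front of the rail's left part, long side roughly along the strip (within 0.3 rad), +x face towards the strip, +y face towards the end stop.
- case_corner (a point): The corner of the case's underside that belongs in the rail's inside corner: 45 mm in x and 65 mm in y from the case's origin.
- tin: Round steel tin with a closed lid, diameter 90 mm, 50 mm high, about 0.35 kg, standing upright. Origin: centre of its underside. It stands in front of the rail, right of the case; it and the bowl may have changed places.
- bowl: Open white ceramic bowl, diameter 90 mm, 42 mm high, origin at the centre of its underside. Stands beside the tin in front of the rail; leave it alone.
- mortar: Brass mortar, diameter 60 mm, 60 mm high, standing near the right end of the strip; leave it alone.
- mug: Blue mug, diameter 76 mm, 85 mm high, beyond the rail; leave it alone.
- jar: Amber glass jar with a lid, diameter 70 mm, 80 mm high, beyond the rail; leave it alone.
- lantern: White candle lantern, 70 by 70 by 84 mm, beyond the rail; leave it alone.
- padlock: Brass padlock lying flat, 80 by 45 by 20 mm, left of the end stop; leave it alone.
- screwdriver: Screwdriver lying on the table, right of the goods; leave it alone.
Mind the look-alikes: they are no part of the job. What is shaped like the tin but green, pink or purple is not meant.

How it is judged:
By the outcome, as a careful person would: the job done as asked, in the order asked, and still so for the second after the job is handed in, with the robot touching nothing.
It also fails if it takes over 58 s, if anything falls off the work surface, if the arm or the gripper's body presses on something with over 40 N, if the wrist force passes 120 N, or if a joint passes its speed limit or range.

## Working session

There is one attempt and no reset: what is moved stays moved. The work goes in short steps, Python scripts to look and compute and a shell command to move; the robot and the scene stay as the last step left them, time stands still between calls to the robot, and variables do not carry over. Pictures are saved under pics/ and viewed, on a budget of 10 in all, crops included, one or two more only if the job needs it, and the job is handed in when it is done.

```bash
mkdir -p pics; ls; python3 - <<'E'
from cell import robot
import cv2,numpy as np
s=robot.sense();print({k:np.round(v,3) for k,v in s.items()})
for n in("top","side"):
    f=robot.grab_frame(n);np.savez(n+"0.npz",**f)
    cv2.imwrite(f"pics/{n}0.png",f["color"][:,:,::-1]);print(n,f["fx"],f["cx"],f["cy"],np.round(f["pose"],3).tolist())
E
```

```text
pics
{'time': np.float64(0.0), 'joint_pos': array([-1.212,  0.322, -0.07 ,  1.452,  0.023,  1.371, -0.057]), 'joint_velocities': array([-0.001, -0.001, -0.001,  0.002, -0.001,  0.002,  0.002]), 'tau': array([-0.0000e+00, -4.9359e+01, -3.8200e-01, -3.1433e+01,  1.3000e-02,
        1.2000e-02,  0.0000e+00]), 'tcp_pos': array([0.22 , 0.611, 0.23 ]), 'tool_rot': array([-5.390e-01, -3.095e+00,  3.000e-03]), 'wrist_force': array([ 0.175, -0.271, -1.266]), 'ft_torque': array([-0.05 , -0.009,  0.02 ]), 'gripper_width': np.float64(0.085)}
top 492.67669849929143 320.13719768306134 232.86815096978424 [[0.004, -0.999, 0.054, 0.499], [-1.0, -0.004, 0.012, -0.039], [-0.012, -0.054, -0.998, 1.267], [0.0, 0.0, 0.0, 1.0]]
side 566.410578552123 325.5111924641498 245.74263033407223 [[0.78, -0.308, 0.545, -0.07], [-0.626, -0.385, 0.678, -0.818], [0.001, -0.87, -0.493, 0.639], [0.0, 0.0, 0.0, 1.0]]
```

View pics/top0.png

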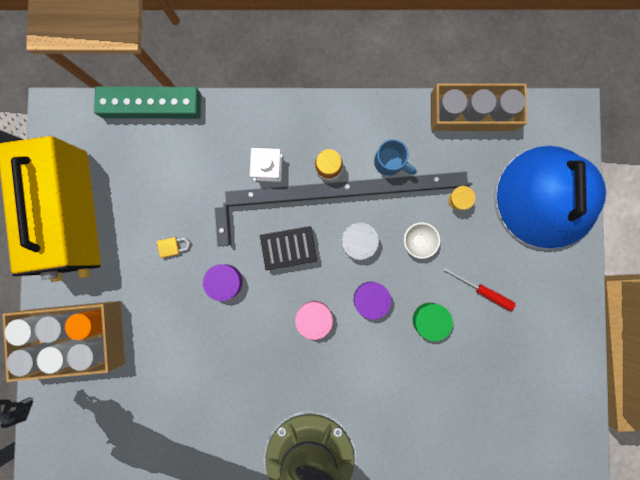

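View pics/side0.png

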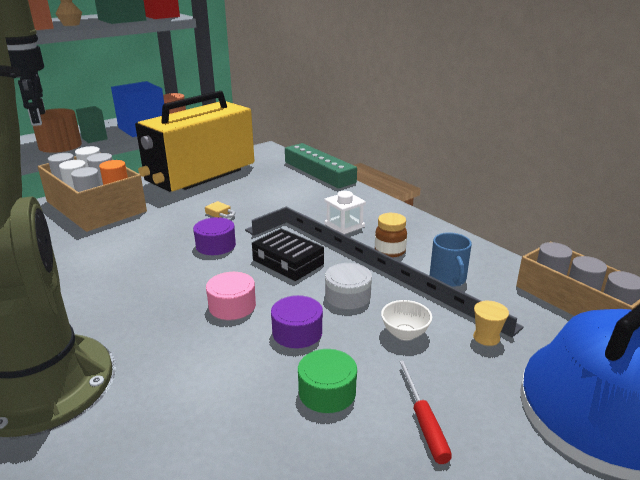

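The top view shows the case at about (288,248), the grey tin at (361,241), the bowl at (422,240), and the strip from (228,200) to (467,180), with the end stop at (222,228). A purple tin at (222,283) is near the case's path. The side view agrees.

```bash
cat > h.py <<'E'
import numpy as np,cv2
def cloud(f):
    d=f["depth"];v,u=np.mgrid[:480,:640]
    P=np.stack([(u-f["cx"])/f["fx"]*d,(v-f["cy"])/f["fy"]*d,d],-1)
    W=P@f["pose"][:3,:3].T+f["pose"][:3,3];W[d==0]=np.nan
    return W
def plane(f,px,z):
    px=np.asarray(px,float).reshape(-1,2)
    r=np.c_[(px[:,0]-f["cx"])/f["fx"],(px[:,1]-f["cy"])/f["fy"],np.ones(len(px))]@f["pose"][:3,:3].T
    o=f["pose"][:3,3];return (o+r*((z-o[2])/r[:,2])[:,None])[:,:2]
def blob(m,u,v,r=None):
    m=m.astype(np.uint8);n,l=cv2.connectedComponents(m);
    if r is None:r=10
    w=l[v-r:v+r+1,u-r:u+r+1];w=w[w>0];k=np.bincount(w).argmax();return l==k
E
python3 - <<'E'
import numpy as np,cv2
from h import *
f=dict(np.load("top0.npz"));W=cloud(f);z=W[...,2];hsv=cv2.cvtColor(f["color"],cv2.COLOR_RGB2HSV)
print("table z",np.nanmedian(z[330:400,200:280]))
for c in (290,350,400): print(c,[(r,*(np.round(W[r,c,[0,2]]*1000).tolist()),f["color"][r,c].tolist()) for r in range(180,212,2)])
print([(c,*(np.round(W[230,c,[1,2]]*1000).tolist()),f["color"][230,c].tolist()) for c in range(210,240,2)])
for n,(u,v,h) in dict(case=(288,248,.045),tin=(361,241,.05),bowl=(422,240,.042),purp1=(222,283,.05),purp2=(373,301,.05),pink=(314,321,.05),mortar=(463,198,.06)).items():
    b=blob((z>h-.012)&(z<h+.012),u,v);p=W[b]
    cs=max(cv2.findContours(b.astype(np.uint8),0,1)[0],key=cv2.contourArea)
    q=plane(f,cs,h);r=cv2.minAreaRect((q*1000).astype(np.float32))
    print(n,b.sum(),np.round(np.nanmedian(p[:,2]),4),np.round(r[0],1),np.round(r[1],1),round(r[2],1),np.round(cv2.minEnclosingCircle((q*1000).astype(np.float32)),1) if 0 else "")
E
```

```text
table z -0.0008127680243628088
290 [(180, 705.0, -4.0, [156, 166, 174]), (182, 700.0, -7.0, [157, 164, 171]), (184, 694.0, -3.0, [154, 163, 168]), (186, 688.0, 7.0, [117, 120, 126]), (188, 683.0, 3.0, [98, 96, 107]), (190, 678.0, 2.0, [98, 100, 109]), (192, 673.0, 0.0, [99, 101, 108]), (194, 667.0, 4.0, [96, 101, 106]), (196, 662.0, 2.0, [102, 104, 112]), (198, 653.0, 35.0, [97, 100, 107]), (200, 651.0, 11.0, [48, 52, 54]), (202, 648.0, -4.0, [81, 86, 90]), (204, 642.0, 1.0, [89, 95, 97]), (206, 637.0, -2.0, [120, 126, 130]), (208, 631.0, 2.0, [155, 164, 171]), (210, 626.0, 2.0, [156, 167, 172])]
350 [(180, 706.0, -5.0, [153, 162, 167]), (182, 699.0, 5.0, [100, 103, 109]), (184, 694.0, 4.0, [97, 101, 107]), (186, 688.0, 7.0, [99, 100, 109]), (188, 684.0, 2.0, [97, 102, 108]), (190, 678.0, 8.0, [94, 97, 107]), (192, 668.0, 40.0, [94, 97, 107]), (194, 663.0, 40.0, [78, 82, 88]), (196, 663.0, -0.0, [60, 61, 63]), (198, 658.0, 1.0, [92, 95, 99]), (200, 653.0, 2.0, [91, 95, 97]), (202, 648.0, -3.0, [150, 156, 162]), (204, 642.0, -1.0, [161, 172, 177]), (206, 637.0, 0.0, [161, 167, 173]), 
[... 822 characters left out ...]
(220, 234.0, 5.0, [223, 225, 228]), (222, 228.0, 7.0, [224, 225, 230]), (224, 224.0, 3.0, [90, 91, 97]), (226, 211.0, 40.0, [97, 97, 106]), (228, 208.0, 32.0, [40, 43, 46]), (230, 207.0, 8.0, [69, 73, 76]), (232, 205.0, -7.0, [92, 95, 99]), (234, 199.0, -4.0, [127, 132, 137]), (236, 194.0, -1.0, [161, 171, 174]), (238, 188.0, 1.0, [159, 167, 174])]
case 1889 0.0442 [528.3  54.6] [ 90.5 129.6] 10.1 
tin 1058 0.0497 [ 546.4 -123. ] [86.5 88.8] 0.2 
bowl 305 0.0389 [ 549.2 -277.8] [87.2 86.4] 44.9 
purp1 1081 0.0497 [443.2 217.6] [89.4 90.2] 45.7 
purp2 1081 0.0495 [ 400.5 -153.6] [87.8 88.4] 45.0 
pink 1091 0.0494 [351.  -10.4] [87.5 88.2] 0.3 
mortar 440 0.0592 [ 653.7 -376. ] [54.3 56.4] 0.2
```

```bash
python3 - <<'E'
import numpy as np,cv2
from h import *
f=dict(np.load("top0.npz"));W=cloud(f);z=W[...,2];g=f["color"].astype(float).mean(2)
# near-face top edge: first bright->dark step, subpixel on gray
pts=[]
for c in list(range(240,258))+list(range(283,315))+list(range(345,375))+list(range(415,450)):
    rr=[r for r in range(170,212) if .028<z[r,c]<.052]
    if rr: pts.append((c,max(rr)+.5))
q=plane(f,pts,.04)*1000
p=np.polyfit(q[:,1],q[:,0],1);
for _ in range(3):
    e=q[:,0]-np.polyval(p,q[:,1]);k=abs(e)<3;p=np.polyfit(q[k,1],q[k,0],1)
print("strip x=%.4f*y+%.1f"%tuple(p),len(q),k.sum(),e[k].std())
yaw=np.arctan(-p[0])
pts=[]
for r in range(214,243):
    cc=[c for c in range(205,240) if .028<z[r,c]<.052]
    if cc: pts.append((max(cc)+.5,r))
s=plane(f,pts,.04)*1000
m=np.polyfit(s[:,0],s[:,1],1)
for _ in range(3):
    e=s[:,1]-np.polyval(m,s[:,0]);k=abs(e)<3;m=np.polyfit(s[k,0],s[k,1],1)
print("stop y=%.4f*x+%.1f"%tuple(m),len(s),e[k].std(), "yaws",yaw,np.arctan(m[0]))
ex=np.array([np.cos(yaw),np.sin(yaw)]);ey=np.array([-ex[1],ex[0]])
a=np.array([p[1],0])@ex; b=np.median(s[k]@ey)
cor=a*ex+b*ey;print("corner",cor,"right end?",cor-620*ey)
for n,c in dict(case=(528.3,54.6),tin=(546.4,-123),bowl=(549.2,-277.8),purp1=(443.2,217.6)).items():
    d=np.array(c)-cor;print(n,d@ex,d@ey)
print("case goal",cor-45*ex-65*ey,"ex",ex)
E
```

```text
strip x=-0.0859*y+653.1 115 113 0.8029960060169804
stop y=0.0747*x+162.7 29 0.8704476415268093 yaws 0.08569333003523283 0.07458820909926041
corner [635.00321661 210.71514873] right end? [ 688.06807993 -407.00980647]
case -119.67333666311202 -146.40972847162868
tin -116.84026898068127 -324.90718987516453
bowl -127.29964150930572 -479.3788103311805
purp1 -190.5101446731394 23.275735345843078
case goal [595.73159263 142.10217948] ex [0.99633057 0.08558849]
```

```bash
python3 -m handwheel '0 0 0.14 4.5 -11 0 0.25; 0 0 0.28 6 -15 0 0.25; 0 0 0.431 8 -20 0 0.25; 0 0 0.431 10 -24 0 0.25; 0 0 0.431 12 -28 0 0.25; 0 0 0.431 13.5 -32 0 0.25; 0 0 0.431 15 -36 0 0.25; 0 0 0.431 15 -36 0 0.25'
```

```text
time: 0.9
tcp_pos: [0.3705, 0.2486, 0.2311]
tool_rot: [0.132, -3.139, 0.0]
wrist_force: [-0.4, 1.4, -0.1]
gripper_width: 0.0644
```

```bash
python3 -m handwheel '0 0 0 2 -4.5 0 0.25; 0 0 0 4 -9 0 0.25; 0 0 0 6 -13.5 -2 0.25; 0 0 0 7.5 -18 -5 0.25; 0 0 0 8.2 -20 -9 0.25; 0 0 0 8.2 -20 -13 0.25; 0 0 0 8.2 -20 -15 0.25; 0 0 0 8.2 -20 -15 0.25'
python3 -m handwheel '0 0 0 0 0 -3 0.25; 0 0 0 0 0 -6 0.25; 0 0 0 0 0 -7.2 0.25; 0 0 0 0 0 -7.2 0.25'
python3 - <<'E'
from cell import robot
import cv2
f=robot.grab_frame("side");cv2.imwrite("pics/s1.png",f["color"][100:400,100:500,::-1])
E
```

```text
time: 1.7
tcp_pos: [0.4487, 0.0507, 0.0782]
tool_rot: [0.134, -3.132, 0.003]
wrist_force: [0.1, -0.4, 0.6]
gripper_width: 0.064
time: 2.1
tcp_pos: [0.4511, 0.0518, 0.0089]
tool_rot: [0.136, -3.137, 0.001]
wrist_force: [0.6, -0.0, 0.3]
gripper_width: 0.0644
```

View pics/s1.png

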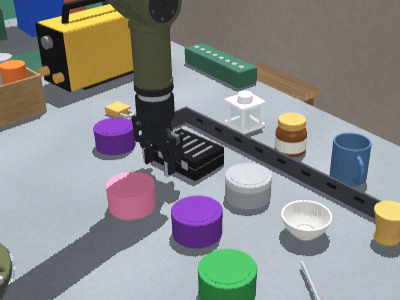

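```bash
python3 -m handwheel '0 0 0 0.7 0.06 0 0.25; 0 0 0 1.2 0.1 0 0.25; 0 0 0 1.7 0.15 0 0.25; 0 0 0 2.1 0.18 0 0.25; 0 0 0 2.5 0.21 0 0.25; 0 0 0 3 0.26 0 0.25; 0 0 0 3.5 0.3 0 0.25; 0 0 0 4 0.34 0 0.25'
python3 -m handwheel '0 0 0 0.5 0.04 0 0.25; 0 0 0 1 0.09 0 0.25; 0 0 0 1.5 0.13 0 0.25; 0 0 0 2 0.17 0 0.25; 0 0 0 2.5 0.21 0 0.25; 0 0 0 3 0.26 0 0.25; 0 0 0 3.5 0.3 0 0.25; 0 0 0 4 0.34 0 0.25'
python3 -m handwheel '0 0 0 0.3 0.03 0 0.25; 0 0 0 0.6 0.05 0 0.25; 0 0 0 0.6 0.05 0 0.25'
```

```text
time: 2.95
tcp_pos: [0.4916, 0.0547, 0.0092]
tool_rot: [0.134, -3.137, 0.001]
wrist_force: [-5.2, -1.1, 4.0]
gripper_width: 0.0642
time: 3.75
tcp_pos: [0.5315, 0.0578, 0.0092]
tool_rot: [0.134, -3.137, 0.001]
wrist_force: [-5.3, -0.9, 4.1]
gripper_width: 0.0639
time: 4.05
tcp_pos: [0.5385, 0.0586, 0.0092]
tool_rot: [-0.135, 3.138, -0.001]
wrist_force: [-1.4, -0.5, 0.5]
gripper_width: 0.064
```

```bash
python3 -m handwheel '0 0 0 0.2 0.02 0 0.25; 0 0 0 0.4 0.03 0 0.25; 0 0 0 0.5 0.04 0 0.25; 0 0 0 0.6 0.05 0 0.25; 0 0 0 0.6 0.05 0 0.25'
python3 - <<'E'
from cell import robot
import cv2,numpy as np
f=robot.grab_frame("side");np.savez("s2.npz",**f);cv2.imwrite("pics/s2.png",cv2.resize(f["color"][180:340,180:400,::-1],None,fx=3,fy=3))
E
```

```text
time: 4.55
tcp_pos: [0.5441, 0.0596, 0.0093]
tool_rot: [-0.135, 3.138, -0.0]
wrist_force: [-2.0, -0.6, -0.4]
gripper_width: 0.064
```

View pics/s2.png

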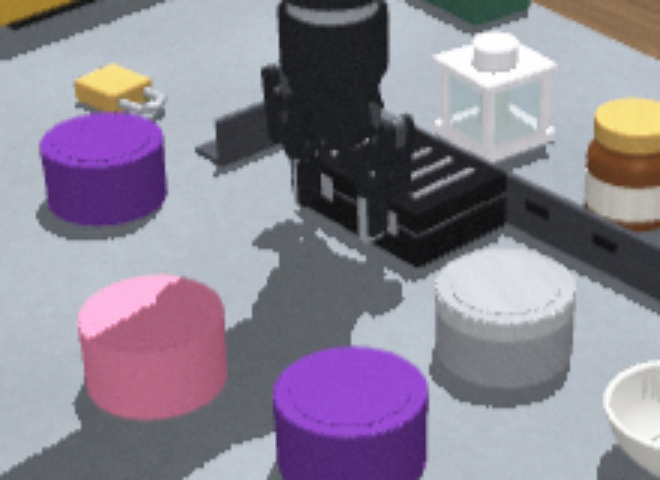

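```bash
python3 -m handwheel '0 0 0 -2 -0.17 0 0.25; 0 0 0 -2 -0.17 4 0.4; 0 0 -0.14 -2 -0.17 8 0.6; 0 0 -0.28 -1 -2 11 0.6; 0 0 -0.42 1 -4 11 0.6; 0 0 -0.56 3 -6.5 11 0.6; 0 0 -0.7 6.2 -9.2 11 0.6; 0 0 -0.84 6.2 -9.2 11 0.6'
python3 -m handwheel '0 0 -0.14 0 0 0 0.6; 0 0 -0.28 0 0 0 0.6; 0 0 -0.42 0 0 0 0.6; 0 0 -0.56 0 0 0 0.6; 0 0 -0.70 0 0 0 0.6;  0 0 -0.73 0 0 0 0.6; 0 0 -0.73 0 0 0 0.6'
python3 - <<'E'
from cell import robot
import cv2,numpy as np
from h import *
f=robot.grab_frame("side");np.savez("s3.npz",**f);cv2.imwrite("pics/s3.png",f["color"][150:340,180:460,::-1])
print(robot.sense()["joint_pos"].round(2))
E
```

```text
time: 5.4
tcp_pos: [0.6098, -0.0377, 0.1203]
tool_rot: [1.169, 2.908, -0.003]
wrist_force: [-0.8, -0.3, 0.6]
gripper_width: 0.0342
time: 6.1
tcp_pos: [0.6064, -0.0322, 0.1197]
tool_rot: [2.119, 2.318, 0.001]
wrist_force: [-0.2, -0.4, 0.4]
gripper_width: 0.034
[-0.61  0.38  0.75  1.72 -0.28  1.15  0.32]
```

View pics/s3.png

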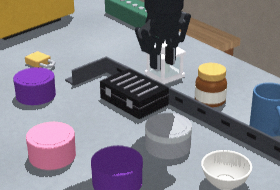

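```bash
python3 -m handwheel '0 0 0 0 0 -4 0.6; 0 0 0 0 0 -8 0.6; 0 0 0 0 0 -10 0.6; 0 0 0 0 0 -11 0.6; 0 0 0 0 0 -11 0.6'
python3 -m handwheel '0 0 0 -0.05 0.6 0 0.6; 0 0 0 -0.1 1.2 0 0.6; 0 0 0 -0.15 1.7 0 0.6; 0 0 0 -0.19 2.2 0 0.6; 0 0 0 -0.23 2.7 0 0.6; 0 0 0 -0.27 3.2 0 0.6; 0 0 0 -0.32 3.7 0 0.6;  0 0 0 -0.34 4 0 0.6'
python3 -m handwheel '0 0 0 -0.05 0.6 0 0.6; 0 0 0 -0.1 1.2 0 0.6; 0 0 0 -0.15 1.7 0 0.6; 0 0 0 -0.19 2.2 0 0.6; 0 0 0 -0.23 2.7 0 0.6; 0 0 0 -0.27 3.2 0 0.6; 0 0 0 -0.32 3.7 0 0.6;  0 0 0 -0.34 4 0 0.6'
```

```text
time: 6.65
tcp_pos: [0.6051, -0.0325, 0.0083]
tool_rot: [-2.121, -2.316, 0.002]
wrist_force: [-0.4, -0.2, 0.7]
gripper_width: 0.0345
time: 7.45
tcp_pos: [0.6036, 0.006, 0.0108]
tool_rot: [2.121, 2.312, 0.001]
wrist_force: [0.9, -5.3, 4.2]
gripper_width: 0.0342
time: 8.25
tcp_pos: [0.6, 0.0461, 0.0106]
tool_rot: [2.122, 2.313, 0.001]
wrist_force: [0.4, -5.0, 4.5]
gripper_width: 0.034
```

```bash
python3 -m handwheel '0 0 0 -0.04 0.5 0 0.6; 0 0 0 -0.08 1 0 0.6; 0 0 0 -0.12 1.4 0 0.6; 0 0 0 -0.13 1.6 0 0.6; 0 0 0 -0.14 1.7 0 0.6'
python3 -m handwheel '0 0 0 -0.01 0.1 0 0.6; 0 0 0 -0.02 0.2 0 0.6; 0 0 0 -0.02 0.2 0 0.6'
python3 - <<'E'
from cell import robot
import cv2,numpy as np
f=robot.grab_frame("top");np.savez("t4.npz",**f);cv2.imwrite("pics/t4.png",cv2.resize(f["color"][160:300,190:400,::-1],None,fx=3,fy=3,interpolation=cv2.INTER_CUBIC))
E
```

```text
time: 8.75
tcp_pos: [0.5984, 0.0635, 0.0103]
tool_rot: [2.122, 2.314, 0.001]
wrist_force: [0.3, -4.9, 3.6]
gripper_width: 0.0342
time: 9.05
tcp_pos: [0.5981, 0.0654, 0.0102]
tool_rot: [2.122, 2.313, 0.001]
wrist_force: [1.5, -4.8, 4.2]
gripper_width: 0.034
```

View pics/t4.png

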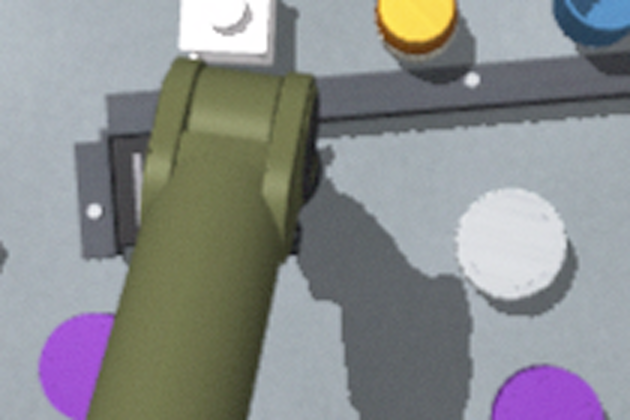

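```bash
for i in 1; do :; done; python3 -m handwheel '0 0 0 -0.01 0.1 0 0.6; 0 0 0 -0.01 0.1 0 0.6'
python3 -m handwheel '0 0 0 -0.01 0.1 0 0.6; 0 0 0 -0.01 0.1 0 0.6'
python3 -m handwheel '0 0 0 -0.01 0.1 0 0.6; 0 0 0 -0.01 0.1 0 0.6'
```

```text
time: 9.3
tcp_pos: [0.598, 0.0664, 0.0101]
tool_rot: [2.122, 2.314, 0.001]
wrist_force: [1.7, -5.3, 3.9]
gripper_width: 0.0341
time: 9.5
tcp_pos: [0.5979, 0.0673, 0.0101]
tool_rot: [2.122, 2.313, 0.0]
wrist_force: [0.7, -5.2, 3.9]
gripper_width: 0.0342
time: 9.7
tcp_pos: [0.5978, 0.0683, 0.0101]
tool_rot: [2.122, 2.314, 0.001]
wrist_force: [1.0, -5.5, 4.7]
gripper_width: 0.0341
```

```bash
python3 -m handwheel '0 0 0 -0.01 0.1 0 0.6; 0 0 0 -0.01 0.1 0 0.6'
python3 -m handwheel '0 0 0 -0.01 0.1 0 0.6; 0 0 0 -0.01 0.1 0 0.6'
python3 -m handwheel '0 0 0 -0.01 0.1 0 0.6; 0 0 0 -0.01 0.1 0 0.6'
```

```text
time: 9.9
tcp_pos: [0.5976, 0.0692, 0.0101]
tool_rot: [2.122, 2.313, 0.0]
wrist_force: [1.1, -5.7, 3.9]
gripper_width: 0.0339
time: 10.1
tcp_pos: [0.5977, 0.0691, 0.0101]
tool_rot: [2.122, 2.312, -0.001]
wrist_force: [0.1, -7.3, 3.2]
gripper_width: 0.0343
time: 10.3
tcp_pos: [0.5976, 0.0692, 0.0102]
tool_rot: [2.122, 2.311, -0.002]
wrist_force: [1.5, -9.6, 4.2]
gripper_width: 0.0342
```

```bash
python3 -m handwheel '0 0 0 0.1 -1.5 0 0.6; 0 0 0 0.1 -1.5 4 0.6; 0 0 0.14 0.1 -1.5 8 0.5; 0 0 0.28 -2 0 11 0.4; 0 0 0.42 -5 2.5 11 0.25; 0 0 0.56 -8 5 11 0.25; 0 0 0.7 -9.1 5.8 11 0.25; 0 0 0.84 -9.1 5.8 11 0.25'
python3 -m handwheel '0 0 0.14 0 0 0 0.25; 0 0 0.28 0 0 0 0.25; 0 0 0.42 0 0 0 0.25; 0 0 0.56 0 0 0 0.25; 0 0 0.70 0 0 0 0.25;  0 0 0.727 0 0 0 0.25; 0 0 0.727 0 0 0 0.25'
python3 - <<'E'
from cell import robot
import cv2,numpy as np
f=robot.grab_frame("side");np.savez("s5.npz",**f);cv2.imwrite("pics/s5.png",cv2.resize(f["color"][190:310,200:400,::-1],None,fx=3,fy=3,interpolation=cv2.INTER_CUBIC))
E
```

```text
time: 11.1
tcp_pos: [0.5027, 0.134, 0.1191]
tool_rot: [-0.976, -2.982, -0.003]
wrist_force: [-0.5, 0.2, -0.1]
gripper_width: 0.0643
time: 11.8
tcp_pos: [0.5052, 0.1309, 0.1192]
tool_rot: [0.128, -3.138, -0.001]
wrist_force: [-0.3, 0.9, 0.5]
gripper_width: 0.0639
```

View pics/s5.png

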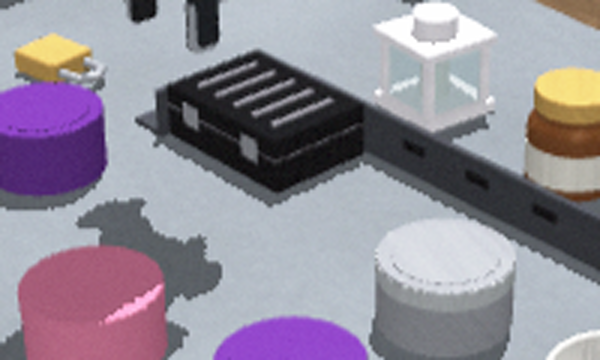

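```bash
python3 -m handwheel '0 0 0 0 0 -4 0.25; 0 0 0 0 0 -8 0.25; 0 0 0 0 0 -10 0.25; 0 0 0 0 0 -11 0.25; 0 0 0 0 0 -11 0.25'
python3 -m handwheel '0 0 0 0.7 0.06 0 0.25; 0 0 0 1.4 0.12 0 0.25; 0 0 0 2 0.17 0 0.25; 0 0 0 2.5 0.21 0 0.25; 0 0 0 2.8 0.24 0 0.25; 0 0 0 3 0.26 0 0.25; 0 0 0 3 0.26 0 0.25'
python3 -m handwheel '0 0 0 0.1 0.01 0 0.25; 0 0 0 0.2 0.02 0 0.25; 0 0 0 0.2 0.02 0 0.25'
python3 -m handwheel '0 0 0 0.1 0.01 0 0.25; 0 0 0 0.2 0.02 0 0.25; 0 0 0 0.2 0.02 0 0.25'
```

```text
time: 12.35
tcp_pos: [0.5048, 0.1303, 0.0083]
tool_rot: [0.129, -3.137, 0.002]
wrist_force: [0.8, 0.2, 0.7]
gripper_width: 0.0641
time: 13.05
tcp_pos: [0.5359, 0.1331, 0.0093]
tool_rot: [-0.131, 3.139, -0.0]
wrist_force: [0.1, -0.8, -0.0]
gripper_width: 0.0638
time: 13.35
tcp_pos: [0.5371, 0.1333, 0.0092]
tool_rot: [0.131, -3.138, 0.0]
wrist_force: [-1.1, 0.1, 0.1]
gripper_width: 0.0639
time: 13.65
tcp_pos: [0.5379, 0.1334, 0.0091]
tool_rot: [0.131, -3.135, 0.0]
wrist_force: [-5.8, -0.5, 3.7]
gripper_width: 0.0643
```

```bash
for k in 1; do python3 -m handwheel '0 0 0 0.1 0.01 0 0.25; 0 0 0 0.1 0.01 0 0.25'; python3 -m handwheel '0 0 0 0.1 0.01 0 0.25; 0 0 0 0.1 0.01 0 0.25'; python3 -m handwheel '0 0 0 0.1 0.01 0 0.25; 0 0 0 0.1 0.01 0 0.25'; python3 -m handwheel '0 0 0 0.1 0.01 0 0.25; 0 0 0 0.1 0.01 0 0.25'; python3 -m handwheel '0 0 0 0.1 0.01 0 0.25; 0 0 0 0.1 0.01 0 0.25'; done | grep -E "pos|force"
```

```text
tcp_pos: [0.5395, 0.1336, 0.009]
wrist_force: [-3.7, -0.0, 2.1]
tcp_pos: [0.5406, 0.1336, 0.0091]
wrist_force: [-5.6, 0.1, 4.2]
tcp_pos: [0.5405, 0.1336, 0.009]
wrist_force: [-8.6, -2.1, 6.3]
tcp_pos: [0.5405, 0.1336, 0.009]
wrist_force: [-13.0, -2.3, 9.1]
tcp_pos: [0.5404, 0.1336, 0.0089]
wrist_force: [-14.7, -1.8, 13.9]
```

```bash
python3 -m handwheel '0 0 0 -2.5 -0.2 0 0.25; 0 0 0 -4 -0.3 4 0.25; 0 0 0 -5.5 -1 8 0.25; 0 0 0 -6.5 -5 10 0.25; 0 0 0 -6.5 -10 10 0.25; 0 0 0 -6.5 -15 10 0.25; 0 0 0 -6.5 -20 10 0.25; 0 0 0 -6.5 -25 10 0.25'
python3 -m handwheel '0 0 0 0 -1.3 0 0.25; 0 0 0 0 -1.3 0 0.25; 0 0 0 0 -1.3 0 0.25'
python3 - <<'E'
from cell import robot
import cv2,numpy as np
from h import *
f=robot.grab_frame("top");np.savez("t6.npz",**f);cv2.imwrite("pics/t6.png",cv2.resize(f["color"][160:310,200:440,::-1],None,fx=3,fy=3,interpolation=cv2.INTER_CUBIC))
W=cloud(f);z=W[...,2]
q=plane(f,[[0,0]],.045)
b=blob((z>.042)&(z<.06),260,225)
E
```

```text
time: 15.45
tcp_pos: [0.4809, -0.1181, 0.1102]
tool_rot: [-0.131, 3.134, -0.0]
wrist_force: [1.1, 0.5, -0.6]
gripper_width: 0.0641
time: 15.75
tcp_pos: [0.4804, -0.1283, 0.1094]
tool_rot: [-0.131, 3.138, 0.0]
wrist_force: [-0.7, -0.1, -0.1]
gripper_width: 0.0641
```

View pics/t6.png

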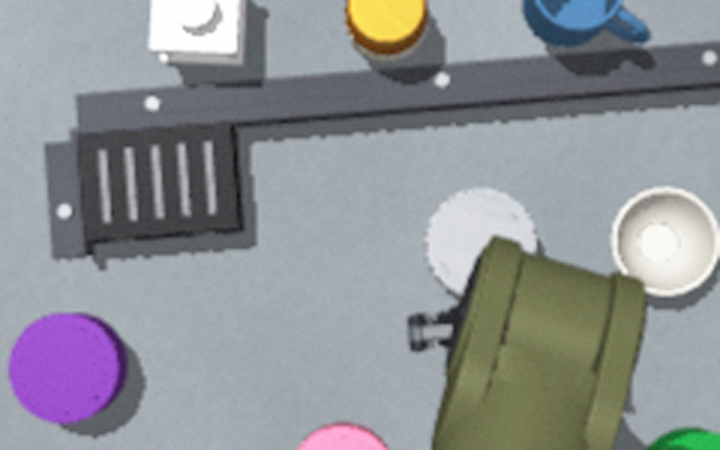

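The case sits in the corner, square and with no visible gap. The tin is next.

```bash
python3 -m handwheel '0 0 0 0 0 -4 0.25; 0 0 0 0 0 -8 0.25; 0 0 0 0 0 -9.5 0.25; 0 0 0 0 0 -10 0.25; 0 0 0 0 0 -10 0.25'
python3 -m handwheel '0 0 0 0.5 0.04 0 0.25; 0 0 0 1 0.09 0 0.25; 0 0 0 1.5 0.13 0 0.25; 0 0 0 2 0.17 0 0.25; 0 0 0 2.5 0.21 0 0.25; 0 0 0 3 0.26 0 0.25; 0 0 0 3.5 0.3 0 0.25; 0 0 0 4 0.34 0 0.25'
python3 -m handwheel '0 0 0 0.5 0.04 0 0.25; 0 0 0 1 0.09 0 0.25; 0 0 0 1.5 0.13 0 0.25; 0 0 0 2 0.17 0 0.25; 0 0 0 2.5 0.21 0 0.25; 0 0 0 3 0.26 0 0.25; 0 0 0 3.5 0.3 0 0.25; 0 0 0 4 0.34 0 0.25'
python3 - <<'E'
from cell import robot
import cv2
f=robot.grab_frame("side");cv2.imwrite("pics/s7.png",cv2.resize(f["color"][190:340,230:470,::-1],None,fx=3,fy=3,interpolation=cv2.INTER_CUBIC))
E
```

```text
time: 16.3
tcp_pos: [0.4802, -0.1284, 0.0096]
tool_rot: [0.133, -3.139, 0.0]
wrist_force: [-0.0, -0.3, -0.4]
gripper_width: 0.0641
time: 17.1
tcp_pos: [0.5173, -0.1261, 0.0092]
tool_rot: [0.129, -3.133, -0.002]
wrist_force: [-8.5, -0.4, 8.2]
gripper_width: 0.0641
time: 17.9
tcp_pos: [0.5577, -0.1229, 0.0092]
tool_rot: [0.129, -3.134, -0.001]
wrist_force: [-6.9, -0.6, 7.8]
gripper_width: 0.0643
```

View pics/s7.png

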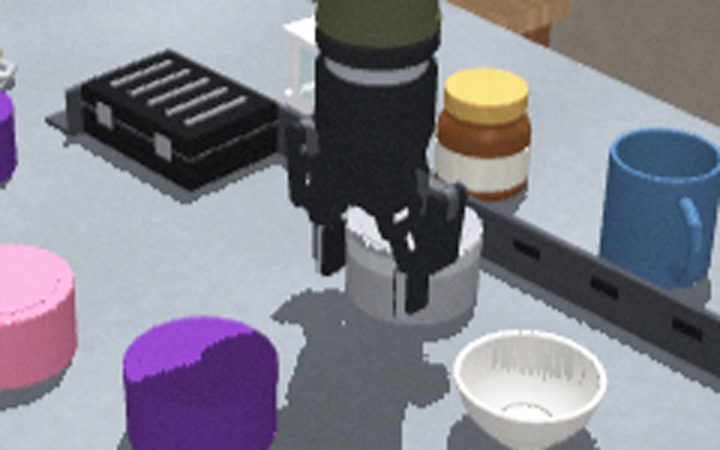

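```bash
(python3 -m handwheel '0 0 0 0.4 0.03 0 0.25; 0 0 0 0.8 0.07 0 0.25; 0 0 0 1.1 0.09 0 0.25; 0 0 0 1.2 0.1 0 0.25; 0 0 0 1.2 0.1 0 0.25'; python3 -m handwheel '0 0 0 0.1 0.01 0 0.25; 0 0 0 0.1 0.01 0 0.25'; python3 -m handwheel '0 0 0 0.1 0.01 0 0.25; 0 0 0 0.1 0.01 0 0.25'; python3 -m handwheel '0 0 0 0.1 0.01 0 0.25; 0 0 0 0.1 0.01 0 0.25'; python3 -m handwheel '0 0 0 0.1 0.01 0 0.25; 0 0 0 0.1 0.01 0 0.25' ) | grep -E "pos|force"
```

```text
tcp_pos: [0.5702, -0.1218, 0.0092]
wrist_force: [-5.9, -0.0, 5.1]
tcp_pos: [0.5707, -0.1218, 0.0092]
wrist_force: [-6.3, -1.5, 5.9]
tcp_pos: [0.5719, -0.1217, 0.0092]
wrist_force: [-6.4, 0.2, 6.0]
tcp_pos: [0.5729, -0.1216, 0.0092]
wrist_force: [-6.0, -1.5, 6.1]
tcp_pos: [0.5739, -0.1215, 0.0092]
wrist_force: [-6.6, -0.9, 5.2]
```

```bash
(python3 -m handwheel '0 0 0 0.1 0.01 0 0.25; 0 0 0 0.1 0.01 0 0.25'; python3 -m handwheel '0 0 0 0.1 0.01 0 0.25; 0 0 0 0.1 0.01 0 0.25'; python3 -m handwheel '0 0 0 0.1 0.01 0 0.25; 0 0 0 0.1 0.01 0 0.25'; python3 -m handwheel '0 0 0 0.1 0.01 0 0.25; 0 0 0 0.1 0.01 0 0.25' ) | grep -E "pos|force"
```

```text
tcp_pos: [0.5749, -0.1214, 0.0092]
wrist_force: [-6.7, 0.0, 6.4]
tcp_pos: [0.5759, -0.1213, 0.0092]
wrist_force: [-6.4, -0.9, 6.6]
tcp_pos: [0.5766, -0.1213, 0.0092]
wrist_force: [-6.6, -0.1, 7.5]
tcp_pos: [0.5766, -0.1213, 0.0092]
wrist_force: [-10.0, -0.2, 9.5]
```

```bash
(python3 -m handwheel '0 0 0 0.1 0.01 0 0.25; 0 0 0 0.1 0.01 0 0.25'; python3 -m handwheel '0 0 0 -1 -0.09 0 0.25; 0 0 0 -3 -0.26 0 0.25; 0 0 0 -4 -0.34 2 0.25; 0 0 0 -5 -0.43 6 0.25; 0 0 0 -8 -0.4 10 0.25; 0 0 0 -11 3 14 0.25; 0 0 0 -13 7 17 0.25; 0 0 0 -13 11 17 0.25'; python3 -m handwheel '0 0 0 -3 4 1 0.25; 0 0 0 -5 8 1 0.25; 0 0 0 -7 12 1 0.25; 0 0 0 -9 16 1 0.25; 0 0 0 -11 20 1 0.25; 0 0 0 -12 24 1 0.25; 0 0 0 -12 28 1 0.25; 0 0 0 -12 28 1 0.25' ) | grep -E "time|pos|force"
python3 - <<'E'
from cell import robot
import cv2,numpy as np
from h import *
f=robot.grab_frame("top");np.savez("t8.npz",**f);cv2.imwrite("pics/t8.png",cv2.resize(f["color"][150:350,180:500,::-1],None,fx=2.5,fy=2.5,interpolation=cv2.INTER_CUBIC))
s=robot.grab_frame("side");np.savez("s8.npz",**s);cv2.imwrite("pics/s8.png",cv2.resize(s["color"][180:380,220:540,::-1],None,fx=2.5,fy=2.5,interpolation=cv2.INTER_CUBIC))
W=cloud(f);z=W[...,2];hsv=cv2.cvtColor(f["color"],cv2.COLOR_RGB2HSV)
ex=np.array([.99633,.08559]);ey=np.array([-.08559,.99633]);cor=np.array([635,210.7])
g=f["color"].max(2);sat=hsv[...,1]
mm=(z>.046)&(z<.058);
for n,u,v,h,m in(("tin",368,217,.05,mm&(g>130)),("bowl",422,240,.042,(z>.03)&(z<.054)&(g>130)),("case",256,223,.045,cv2.morphologyEx(((g<75)&(z>.03)|((z>.0425)&(z<.05))).astype(np.uint8),cv2.MORPH_OPEN,np.ones((3,3))))):
    b=blob(m,u,v);cs=max(cv2.findContours(b.astype(np.uint8),0,1)[0],key=cv2.contourArea)
    q=(plane(f,cs,h)*1000).astype(np.float32);r=cv2.minAreaRect(q);d=np.array(r[0])-cor
    print(n,b.sum(),np.round(r,1) if 0 else (np.round(r[0],1),np.round(r[1],1),round(r[2],1)),"rail",np.round([d@ex,d@ey],1))
E
```

```text
time: 20.25
tcp_pos: [0.5767, -0.1213, 0.0091]
wrist_force: [-11.7, -0.7, 11.0]
time: 21.05
tcp_pos: [0.4515, -0.0119, 0.1827]
wrist_force: [1.9, 0.9, -0.7]
time: 21.85
tcp_pos: [0.3295, 0.274, 0.1893]
wrist_force: [-0.5, 0.1, -0.2]
tin 962 (array([ 619.5, -118. ]), array([87.6, 87.9]), 45.2) rail [ -43.6 -326.2]
bowl 301 (array([ 549.2, -277.8]), array([87.2, 86.4]), 44.9) rail [-127.3 -479.4]
case 1621 (array([596.2, 143.5]), array([ 90.8, 131. ]), 4.4) rail [-44.4 -63.6]
```

View pics/t8.png

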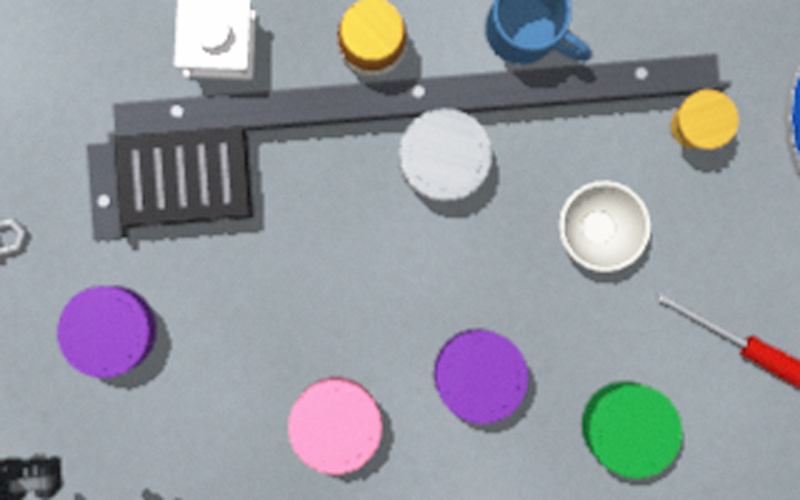

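View pics/s8.png

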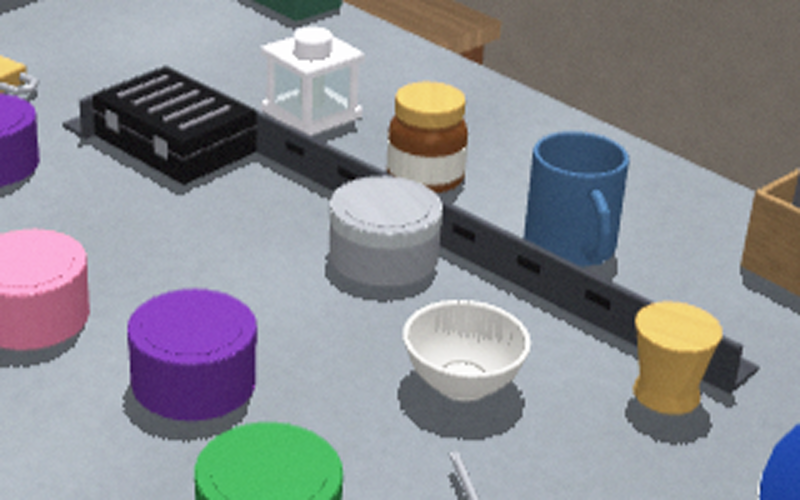

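```bash
python3 -c "
from cell import robot
print(robot.job_done())"
```

```text
the job is handed in; nothing more can be done
None
```

The case is in the rail's corner and the tin is back against the strip, both moved by pushing only and in the order asked. I handed the job in at about 22 s.

**Case:** I pushed it toward the strip, then along to the end stop, then firmly against the strip. It stopped hard on both faces, with the force rising to about 10 N at the stop and 15 N at the strip. In the last top view its centre is at (-44, -64) mm from the rail corner, where a perfect fit is (-45, -65). Its yaw reads 4.4°, against 4.9° measured for the strip. Both differences are within the camera's error, and no gap shows.

**Tin:** I pushed it about 73 mm with the open fingers as a cradle until it stopped on the strip, with the force rising to about 12 N. Its centre measures 44 mm from the strip, where touching is 45 mm.

**Everything else:** The bowl's measured position is unchanged, and the other goods look undisturbed in the views. I did not measure them again. The highest force I saw after any move was about 20 N, and the arm was clear of everything at hand-in. None of the last checks failed.

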